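# Post a worn-out sole knife into the blade safe

### The job

Take the worn-out short knife (the one that stands lower in the knife block) and post it, round nose first, down through the slot on top of the steel blade safe. Feel for the slot, as its plate may be clamped a centimetre off the middle, and ease the knife in gently, because hardened steel chips when forced; then let go and press its tail down with closed fingers until the knife drops fully inside and the sprung lip shuts above it. Leave the good, taller knife in its block and the things around where they are.

Things in the scene. Friction and masses are not known exactly. Their poses are not given: they have to be found in the camera images.
- worn_grip (a point): worn-out knife (90 g), nose down in the block. 110 mm long: blade 45 x 29 x 3 mm, nose edge rounded (radius 34), then leather wrap 55 long, 30 wide, 9 thick, both ends bevelled (6 and 3 mm), then bare steel tail 10 long, 24 wide, 3 thick. Point on its centre line in the wrap, 20 mm below the tail's end, 90 above the nose. z nose to tail (up), y across its width, x through its thickness
- worn_nose (a point): tip of the worn knife's rounded nose, its lowest point when it stands nose down; same axes. Held off-centre over the slot, the nose dips in the less the further off it is, then lands on the slot's end. The edge chips if the knife is pressed on the safe with over 20 N
- worn_tail (a point): centre of the worn knife's tail end (its top when it stands nose down); same axes
- good_grip (a point): good knife: same make but 30 mm longer (140 mm, blade 75 mm), so it stands 30 mm taller in the other slot of the block; this point is 20 mm below its tail's end. Not to be moved
- block: wooden knife block, fixed, 80 mm high, 116 mm along x, 72 along y (foot 128 x 84), origin under its centre; two slots (10.6 mm in x, 31.6 in y, 72 deep) 27.5 mm either side of the middle along x. The knives stand in them, widths along the block's y, leaning a degree or two. The worn knife sticks out 38 mm (28 of wrap, 10 of tail): draw it straight up by the wrap's 30 mm edges
- safe: grey sheet-steel blade safe, fixed to the bench, 84 mm along x, 116 along y (foot flanges 146), top face 150 mm up; origin under its centre; its lock faces -x
- lid_mid (a point): middle of the safe's top, 150 mm up, axes as the safe's. The bright slot plate there (54 x 88 mm, upper face at this height) is clamped in slotted holes: its slot (11 mm in x, 32 in y) is centred here in x but lies -12 to +12 mm off in y; where is not measured; it does not shift when pushed. A throat of the slot's size goes down 31 mm, then the hollow safe, floor 147 mm below this point
- lip (a joint): sprung lip in the throat's +x wall, 3 to 7 mm below the top. 0: shut, covers the +x 3 mm of the slot; the blade passes it freely in the middle. The wrap pushes it back (to 0.003) against 3 to 4 N: pushing the wrap in takes 5 to 10 N, and the lip then holds the knife up. When the tail's end is less than about 5 mm above the top, the wrap is past, the knife drops and the lip shuts
- spool: spool of thread, 43 mm across, 56 mm high, origin at the centre of its underside; bystander
- pincers: lasting pincers lying flat, 58 x 160 x 12 mm, origin under their middle; bystander
- polish: flat polish tin, 62 mm across, 22 mm high, origin under its centre; bystander
- wax_pot: small brush pot, 72 x 78 x 62 mm, origin under its centre; bystander

How it is judged (in metres and radians):
On the way:
1. the worn knife's blade is in the safe's slot, nose first (nose at least 15 mm below the top) (z of worn_nose in the frame of lid_mid below -0.015 m and z of worn_tail in the frame of lid_mid above 0.02 m and horizontal distance between worn_nose and lid_mid below 0.018 m), for 0.1 s.
At the end, for the whole second after the job is handed in: the whole worn knife lies at rest inside the safe, its tail's end at least 12 mm below the safe's top, and the sprung lip has closed above it (less than 0.8 mm open); the good knife is still in its slot (moved less than 20 mm) (z of worn_tail in the frame of lid_mid below -0.012 m and horizontal distance between worn_grip and lid_mid below 0.06 m and linear speed of worn below 0.02 m/s and value of joint lip below 0.0008 m and distance of good_grip from where it was at the start of the episode below 0.02 m); the robot touches nothing.
It fails at once if the worn knife is forced: more than 20 N between it and the safe while its tail still stands out of the slot (contact force between worn and safe above 20 N and z of worn_tail in the frame of lid_mid above 0 m).
It fails at once if the good knife is pulled out or pushed about (moved more than 20 mm) (distance of good_grip from where it was at the start of the episode above 0.02 m).
It fails at once if a bystander (spool, pincers, polish tin, wax pot) is moved more than 30 mm (distance of any of spool, pincers, polish, wax_pot from where it was at the start of the episode above 0.03 m).
It also fails if it takes over 67 s, if anything falls off the work surface, if the arm or the gripper's body presses on something with over 40 N, if the wrist force passes 120 N, or if a joint passes its speed limit or range.

### The arm

A 7-joint arm with a two-finger parallel gripper is mounted at the origin on a cart in front of the work surface, level with it; the furniture and walls round the work are solid. World frame = base frame: x ahead of the robot, y to its left, z up, the work surface at z = 0. Lengths are in mm, angles in rad, forces in N, time in s.
With the tool pointing down it reaches from about 400 to 875 mm from the base axis. Payload 19.3 kg.
Tool frame: the origin (TCP) lies at the very end of the fingers, on their centre line; the grasp point (between the pads) lies 19 mm behind it (grip_point_offset is the z of the grasp point in the tool frame, in mm); z points along the fingers, y is the line along which they close (so a half turn about z gives the same grasp; the last joint's range is limited). The gripper opens to 85 mm and grips with 20 to 120 N. Pads are 22 mm wide; open, the fingers measure 114 mm over their backs; the gripper's body (76 mm by 85 mm) begins 54 mm behind the grasp point. The pads swing forward as they close: fully open they stand 13 mm farther back than shut.
Start: joints at [-1.354, 0.521, -0.036, 1.599, 0.021, 1.021, -0.113], TCP at [176.822, 599.456, 203.491] pointing down, gripper open.
Joint ranges: [-2.91, 2.91], [-0.3, 2.13], [-1.5, 1.42], [0.17, 2.43], [-1.26, 4.41], [0.16, 1.93], [-2.52, 2.52]. Speed limits (rad/s): [1.89, 1.89, 2.39, 2.39, 3.01, 3.01, 3.01].

### API

Orientations are given as a 3x3 rotation matrix whose columns are the frame's x, y, z axes.
In Python, from workcell import movep, movel, goto_joints, open_gripper, clamp, wait, inverse_kinematics, read_state, camera, PlanningError, finish_job, grip_point_offset gives the robot as it stands. Calls block until the motion is done:
- movep(position, orientation): joint-space move of the TCP to a pose.
- movel(position, frame=None, max_speed=150, guard=None): straight line of the TCP; frame=None keeps the orientation; max_speed is the mean speed in mm/s. With guard (N) it stops when the force on the tool has changed by that much, and returns True; else False.
- goto_joints(angles): joint-space move.
- open_gripper() and clamp(): open the fingers fully, or close them until they stop; the grip force is fixed at half the most.
- wait(seconds).
- inverse_kinematics(position, orientation): joint angles nearest the present ones, or None.
- read_state(): the state.
- camera(name): name is "scene" or "top"; returns a dict with "image" (480x640x3 uint8, blue, green, red), "range_z" (480x640 float32, mm along the optical axis (not along the pixel's ray), 0 where there is no reading), "fx", "fy", "cx", "cy" (pixels), "cam_to_world" (4x4, takes a point from camera to world coordinates). Camera axes: x right, y up, looking along -z (the intrinsics and any distortion apply to the point x, -y, -z); pixel columns grow to the right and rows downward; lengths in mm; the calibration is good to about 2 mm. A picture is of the moment at which its call begins.
A pose or a line that the arm cannot do raises PlanningError and nothing moves.
- finish_job(): hands the job in; it is judged then, once.
The state is a dict: "time": time; "qpos": joint angles; "qvel": joint speeds; "joint_efforts": joint torques, N m; "eef_pos": TCP position; "tool_rot": TCP orientation; "ft_force": force on the tool from outside, world axes, zero at the start; "torque": the same for the moment, N m; "finger_gap": finger opening in mm; "gripper_force": force on a finger pad.
Only numpy, scipy, OpenCV 4.12 (cv2) and the standard library are available. Lean on these libraries where they do the work, as an engineer would, in place of code of your own. Each camera call takes 0.05 s, during which the arm holds its last target. There are 200 camera calls.

## Working session

There is one attempt and no reset: what is moved stays moved. The work goes in short steps, each a Python script; the robot and the scene stay as the last script left them, time stands still between calls to the robot, and variables do not carry over. Pictures are saved under pics/ and viewed, at most 10 in all, crops included, and the job is handed in when it is done.

```bash
mkdir -p pics; ls; python3 - <<'E'
from workcell import *
import cv2, numpy as np
for n in ("scene","top"):
    c=camera(n); cv2.imwrite(f"pics/{n}0.png",c["image"]); np.savez(f"{n}0.npz",**c)
    print(n,c["fx"],c["fy"],c["cx"],c["cy"],np.round(c["cam_to_world"],3).tolist(),c.keys(),(c["range_z"]>0).mean())
s=read_state();print(s["time"],np.round(s["tool_rot"],3).tolist(),grip_point_offset)
E
```

```text
pics
scene 578.6026067380342 578.6026067380342 319.78161049573225 236.5114723760005 [[0.683, 0.45, -0.575, -221.034], [-0.73, 0.433, -0.528, -637.829], [0.011, 0.781, 0.625, 932.298], [0.0, 0.0, 0.0, 1.0]] dict_keys(['image', 'range_z', 'fx', 'fy', 'cx', 'cy', 'cam_to_world']) 0.93681640625
top 439.82925170789133 439.82925170789133 321.506150992139 239.02162210531776 [[0.006, 0.998, -0.06, 490.902], [-1.0, 0.006, -0.001, 38.445], [-0.0, 0.06, 0.998, 950.184], [0.0, 0.0, 0.0, 1.0]] dict_keys(['image', 'range_z', 'fx', 'fy', 'cx', 'cy', 'cam_to_world']) 0.99580078125
0.1 [[-0.959, 0.283, -0.0], [0.283, 0.959, -0.001], [-0.0, -0.001, -1.0]] -18.700000000000003
```

View pics/scene0.png

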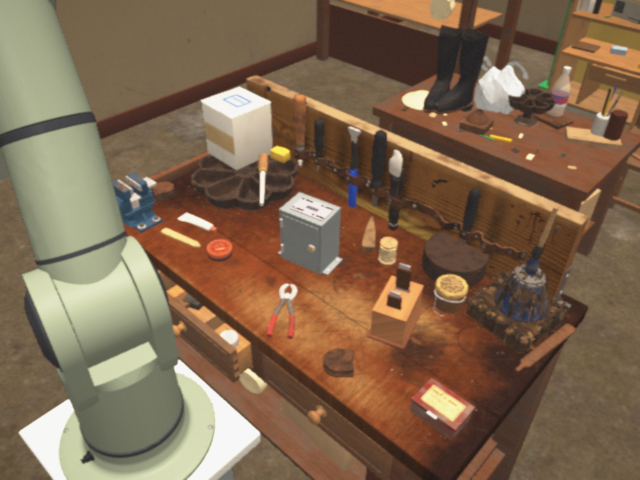

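View pics/top0.png

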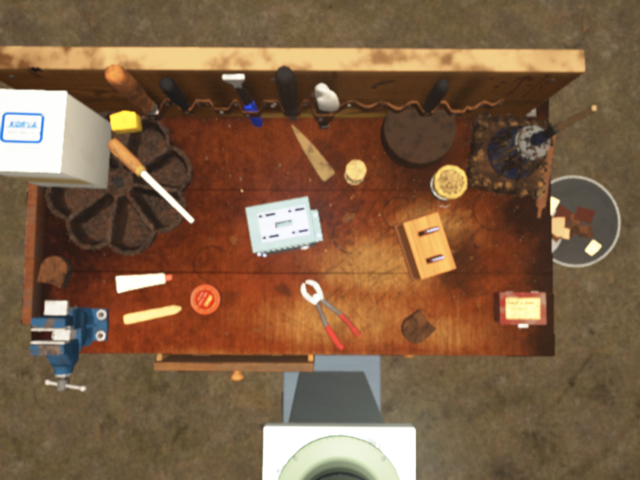

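```bash
cat > h.py <<'E'
import numpy as np, cv2
def cloud(c):
    v,u=np.mgrid[0:480,0:640]; z=c["range_z"]
    p=np.stack([(u-c["cx"])/c["fx"]*z,-(v-c["cy"])/c["fy"]*z,-z],-1)
    T=c["cam_to_world"]; return p@T[:3,:3].T+T[:3,3]
def ray(c,uv,h):
    uv=np.asarray(uv,float).reshape(-1,2); T=c["cam_to_world"]
    d=np.stack([(uv[:,0]-c["cx"])/c["fx"],-(uv[:,1]-c["cy"])/c["fy"],-np.ones(len(uv))],-1)@T[:3,:3].T
    return T[:3,3]+d*((h-T[2,3])/d[:,2])[:,None]
E
python3 - <<'E'
import numpy as np,cv2
from h import *
t=dict(np.load("top0.npz")); s=dict(np.load("scene0.npz"))
def rect(c,roi,z0,z1):
    P=cloud(c);x0,y0,x1,y1=roi;Q=P[y0:y1,x0:x1].reshape(-1,3);Q=Q[(Q[:,2]>z0)&(Q[:,2]<z1)]
    return len(Q),np.round(Q.mean(0),1),cv2.minAreaRect(Q[:,:2].astype(np.float32))
for n,c,r in(("top",t,[(235,180,335,265),(385,200,470,290)]),("scene",s,[(260,180,360,280),(365,240,425,345)])):
    print(n,"safe",rect(c,r[0],142,158));print(n,"block",rect(c,r[1],74,86))
    print(n,"worn",rect(c,r[1],95,123),"good",rect(c,r[1],130,165))
a=cv2.resize(t["image"][190:260,240:330],None,fx=4.4,fy=4.4,interpolation=2)
b=cv2.resize(t["image"][200:290,390:470],None,fx=4.4,fy=4.4,interpolation=2)
d=cv2.resize(s["image"][185:275,270:350],None,fx=3.3,fy=3.3,interpolation=2)
e=cv2.resize(s["image"][255:345,360:440],None,fx=3.3,fy=3.3,interpolation=2)
o=np.zeros((600,760,3),np.uint8)
def put(i,x,y): h,w=min(i.shape[0],600-y),min(i.shape[1],760-x);o[y:y+h,x:x+w]=i[:h,:w]
put(a,0,0);put(b,400,0);put(d,0,310);put(e,400,398)
cv2.imwrite("pics/c1.png",o)
E
```

```text
top safe (2832, array([564.6, 115. , 149.7]), ((564.9065551757812, 115.18058776855469), (84.24406433105469, 116.3809814453125), 10.597759246826172))
top block (1956, array([ 530.1, -172.6,   81. ]), ((530.997314453125, -173.73251342773438), (116.13373565673828, 73.25907135009766), 17.843048095703125))
top worn (100, array([ 511. , -174.6,  109.5]), ((530.615478515625, -172.05519104003906), (63.577754974365234, 30.085220336914062), 18.674057006835938)) good (82, array([ 556. , -161.6,  140.5]), ((556.2984008789062, -162.69793701171875), (8.831220626831055, 28.89213752746582), 18.748441696166992))
scene safe (1161, array([559. , 111.7, 147.7]), ((560.8168334960938, 115.014404296875), (92.77598571777344, 119.57918548583984), 11.100381851196289))
scene block (1119, array([ 520.9, -178.5,   79.5]), ((529.1561889648438, -172.8430938720703), (123.2539291381836, 73.30632019042969), 17.796396255493164))
scene worn (285, array([ 527.3, -172.9,  107.7]), ((527.8536987304688, -172.30389404296875), (68.87029266357422, 30.733844757080078), 19.51589012145996)) good (107, array([ 553.2, -163.8,  138.4]), ((553.8201904296875, -163.26339721679688), (11.738678932189941, 30.428144454956055), 13.646408081054688))
```

View pics/c1.png

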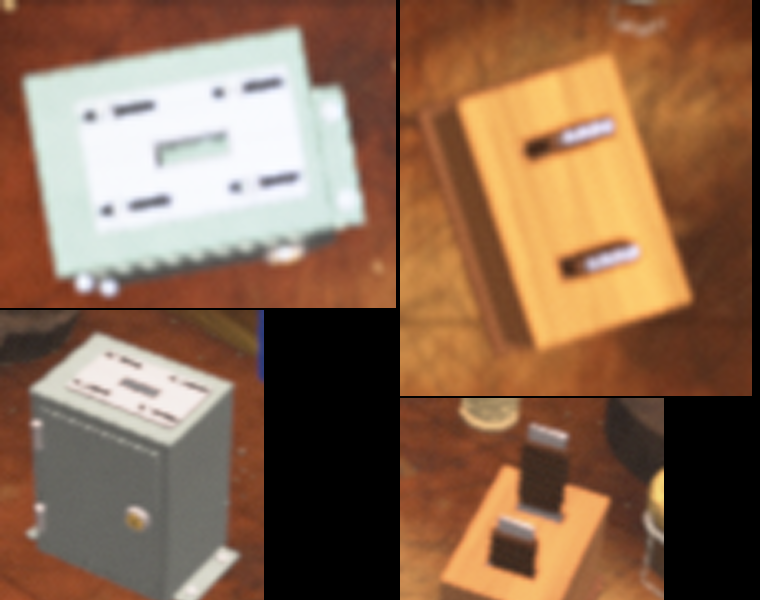

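```bash
python3 - <<'E'
import numpy as np,cv2
from h import *
t=dict(np.load("top0.npz")); s=dict(np.load("scene0.npz"))
def blob(c,roi,f,h):
    x0,y0,x1,y1=roi;im=c["image"][y0:y1,x0:x1].astype(int);m=f(im).astype(np.uint8)
    n,l,st,ce=cv2.connectedComponentsWithStats(m,connectivity=8);k=1+np.argmax(st[1:,4])
    vv,uu=np.nonzero(l==k);P=ray(c,np.c_[uu+x0,vv+y0],h)
    r=cv2.minAreaRect(P[:,:2].astype(np.float32))
    return st[k,4],np.round(P.mean(0)[:2],1),np.round(r[0],1),np.round(r[1],1),round(r[2],1)
blue=lambda im:(im[...,0]>im[...,2]-15)&(im.min(-1)>105)
print("worn tail",blob(t,(425,250,450,270),blue,118),blob(s,(385,285,408,302),blue,118))
print("good tail",blob(t,(415,222,445,240),blue,148),blob(s,(392,258,416,272),blue,148))
dk=lambda im:im[...,2]<215
for th in(200,215,230):print("slot top",th,blob(t,(270,212,300,234),lambda im:im[...,2]<th,150))
for th in(150,175):print("slot sc",th,blob(s,(303,195,322,217),lambda im:im[...,2]<th,150))
pl=lambda im:im[...,2]>225
print("plate",blob(t,(250,195,320,250),pl,150))
for c,r in((t,(270,212,300,234)),):
    print(c["image"][212:234,270:300,2])
# good-safe sanity
a=np.deg2rad(10.6);print("safe top centre ~ (564.9,115.2)")
E
```

```text
worn tail (np.int32(24), array([ 506.2, -181.6]), array([ 506.4, -181.2]), array([ 4.1, 19.8]), 14.3) (np.int32(1), array([ 496. , -181.6]), array([ 496. , -181.6]), array([0., 0.]), 0.0)
good tail (np.int32(24), array([ 557.6, -163.4]), array([ 557.5, -163.1]), array([ 4. , 19.2]), 14.4) (np.int32(1), array([ 547.5, -161.9]), array([ 547.5, -161.9]), array([0., 0.]), 0.0)
slot top 200 (np.int32(50), array([568.4, 112.1]), array([569.1, 110.9]), array([ 8.6, 29.5]), 20.1)
slot top 215 (np.int32(79), array([567.8, 110.3]), array([568.2, 109.8]), array([ 8.9, 31.4]), 14.5)
slot top 230 (np.int32(104), array([567.6, 109.4]), array([567.6, 109.4]), array([10.8, 31.3]), 10.7)
slot sc 150 (np.int32(32), array([607.1, 133.1]), array([602., 133.]), array([16.6, 26.2]), 44.0)
slot sc 175 (np.int32(41), array([605.5, 133.4]), array([600.4, 134.7]), array([16.6, 30.9]), 44.0)
plate (np.int32(1269), array([566.9, 109.1]), array([567.4, 109.1]), array([58.1, 92.3]), 10.7)
[[227 223 218 215 220 234 245 247 247 247 247 247 247 247 246 246 246 241
  223 201 214 235 245 247 244 242 243 245 246 245]
 
[... 1956 characters left out ...]
9 249 249 249 249 249 249 249 249 248 247]
 [248 248 248 248 247 245 245 246 247 248 248 248 249 249 249 249 249 249
  249 249 249 249 248 248 247 247 247 245 239 233]
 [248 248 248 248 248 248 249 249 249 249 249 249 249 249 249 249 249 249
  249 249 249 247 241 234 234 238 240 240 221 182]
 [248 248 248 249 249 248 249 249 249 249 249 249 249 248 249 249 249 248
  249 248 247 238 212 183 196 226 234 234 212 157]
 [248 248 248 249 249 247 246 247 248 248 248 248 248 249 248 248 248 248
  248 248 246 229 172 136 166 219 234 234 226 193]
 [247 247 246 246 244 239 233 233 239 245 248 248 248 248 248 248 248 248
  248 249 247 234 196 173 188 224 238 238 238 234]]
safe top centre ~ (564.9,115.2)
```

```bash
cat >> h.py <<'E'
def R(deg):
    a=np.deg2rad(deg); y=np.array([-np.sin(a),np.cos(a),0]); z=np.array([0,0,-1.]); return np.c_[np.cross(y,z),y,z]
def st(tag=""):
    from workcell import read_state
    s=read_state(); print(tag,round(s["time"],2),"p",np.round(s["eef_pos"],1),"F",np.round(s["ft_force"],1),"gap",round(s["finger_gap"],1),"gf",np.round(s["gripper_force"],1)); return s
E
python3 - <<'E'
from workcell import *
from h import *
for p,y in(((505.7,-181.7,84),17.8),((566,109.1,300),10.6),((566,109.1,155),10.6)):
    for k in(0,180): print(p,k,np.round(inverse_kinematics(np.array(p,float),R(y+k)),2))
movel([177,599,330]); st()
movep([505.7,-181.7,240],R(17.8)); st()
movel([505.7,-181.7,125]); st()
c=camera("scene");cv2.imwrite("pics/g0.png",cv2.resize(c["image"][200:350,320:480],None,fx=4,fy=4))
E
```

```text
(505.7, -181.7, 84) 0 [ 0.12  0.56  0.16  1.94 -0.13  0.66  2.24]
(505.7, -181.7, 84) 180 [-0.32  0.72  0.82  1.96 -0.75  0.79 -0.32]
(566, 109.1, 300) 0 [-0.43  0.36  0.19  1.61 -0.07  1.17  1.53]
(566, 109.1, 300) 180 [-0.81  0.44  0.74  1.63 -0.31  1.19 -1.38]
(566, 109.1, 155) 0 [-0.34  0.5   0.07  1.78 -0.04  0.86  1.5 ]
(566, 109.1, 155) 180 [-0.74  0.59  0.65  1.8  -0.45  0.9  -1.27]
 1.09 p [176.9 598.6 329. ] F [-0.5  0.1 -0.4] gap 85.3 gf 0.0
 4.08 p [ 506.  -181.   240.1] F [-0.4 -1.  -0.2] gap 85.3 gf 0.0
 5.0 p [ 506.2 -181.7  125.7] F [0.8 0.2 0.9] gap 85.6 gf 0.0
```

View pics/g0.png

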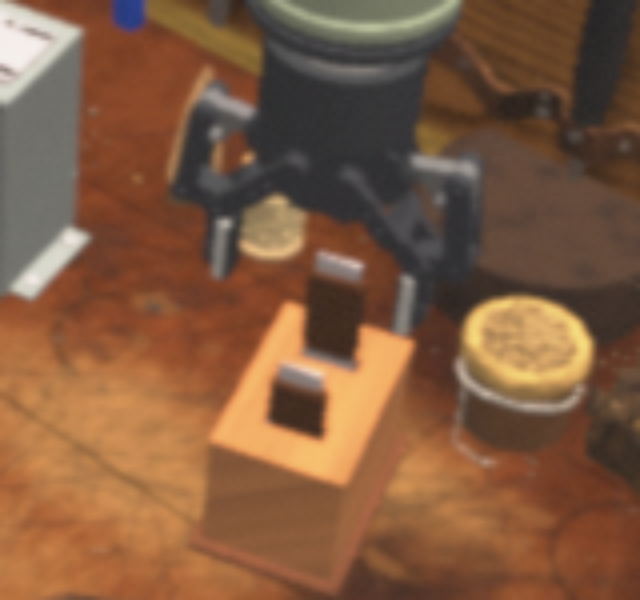

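The fingers straddle the lower (worn) knife symmetrically (tips at crop (220,270) and (403,325), knife at (298,400)). Next: descend and grip.

```bash
python3 - <<'E'
from workcell import *
from h import *
print(movel([505.7,-181.7,85],guard=8)); st()
clamp(); st("clamped")
movel([505.7,-181.7,120],max_speed=60,guard=25); st()
movel([505.7,-181.7,190],max_speed=100,guard=25); st("up")
c=camera("scene");np.savez("scene1.npz",**c)
o=cv2.resize(c["image"][210:340,330:440],None,fx=4,fy=4)
c=camera("top");np.savez("top1.npz",**c)
cv2.imwrite("pics/g1.png",o)
E
```

```text
False
 5.47 p [ 505.8 -181.6   85.5] F [-0.1  0.1  0. ] gap 85.3 gf 0.0
clamped 6.19 p [ 505.9 -181.8   85.4] F [-1.1 -0.   5.8] gap 15.6 gf 58.5
 6.92 p [ 505.6 -181.7  119.9] F [-0.1 -0.1 -0.7] gap 15.1 gf 58.6
up 7.78 p [ 505.3 -181.6  189.4] F [ 0.5 -0.1 -0.9] gap 15.4 gf 58.6
```

View pics/g1.png

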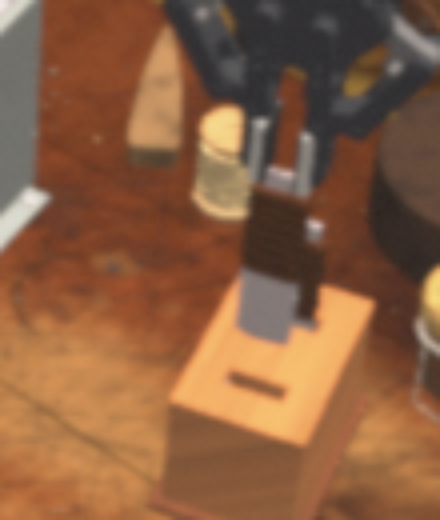

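```bash
python3 - <<'E'
from h import *
s=dict(np.load("scene1.npz"))
T=np.linalg.inv(s["cam_to_world"])
def pr(p):
    q=T[:3,:3]@np.array(p)+T[:3,3]; u=s["cx"]+s["fx"]*q[0]/-q[2]; v=s["cy"]-s["fy"]*q[1]/-q[2]; return np.round([(u-330)*4,(v-210)*4],0)
b=np.array([505.5,-181.7,0]);y=R(17.8)[:,1]
for z in(112,157,189.5,212,222):
    for w in(-15,-12,0,12,15): print(z,w,pr(b+y*w+[0,0,z]),end=" ")
    print()
P=cloud(s)
for (u,v) in((340,285),(398,287),(396,272),(396,262),(400,253),(394,247),(406,250)): print(u,v,np.round(P[v,u],0))
cv2.imwrite("pics/g2.png",cv2.resize(s["image"][235:300,375:425],None,fx=10,fy=9,interpolation=2))
E
```

```text
112 -15 [291. 344.] 112 -12 [285. 342.] 112 0 [262. 335.] 112 12 [240. 328.] 112 15 [234. 326.] 
157 -15 [300. 279.] 157 -12 [294. 277.] 157 0 [271. 270.] 157 12 [248. 262.] 157 15 [242. 261.] 
189.5 -15 [307. 229.] 189.5 -12 [301. 227.] 189.5 0 [277. 220.] 189.5 12 [254. 213.] 189.5 15 [248. 211.] 
212 -15 [312. 194.] 212 -12 [306. 192.] 212 0 [282. 185.] 212 12 [258. 178.] 212 15 [252. 176.] 
222 -15 [314. 178.] 222 -12 [308. 176.] 222 0 [284. 169.] 222 12 [260. 162.] 222 15 [254. 160.] 
340 285 [539.  -7.  -1.]
398 287 [ 502. -187.  137.]
396 272 [ 500. -180.  174.]
396 262 [ 497. -179.  201.]
400 253 [ 504. -180.  220.]
394 247 [ 490. -175.  240.]
406 250 [ 499. -196.  240.]
```

View pics/g2.png

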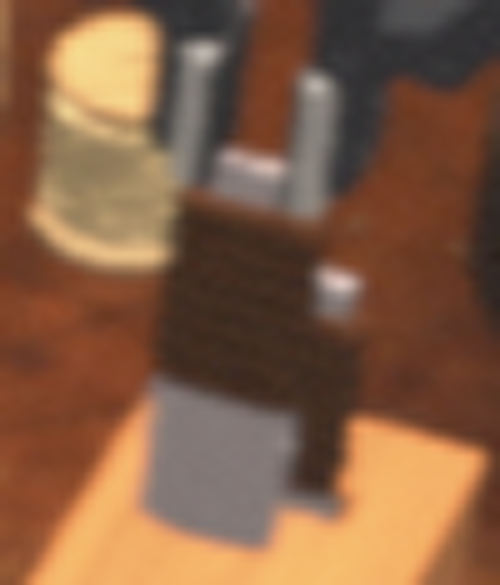

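```bash
python3 - <<'E'
from h import *
s=dict(np.load("scene1.npz"));T=np.linalg.inv(s["cam_to_world"])
def pr(p):
    q=T[:3,:3]@np.array(p)+T[:3,3]; return np.array([s["cx"]+s["fx"]*q[0]/-q[2],s["cy"]-s["fy"]*q[1]/-q[2]])
y=R(17.8)[:,1];x=-R(17.8)[:,0]
# g0: open at TCP z 125.7; bar bottoms seen at g0 crop (220,270),(403,325)
for z in(125.7,138.7,150):
    print(z,[np.round((pr(np.array([506,-181.7,z])+w*y-11*x)-[320,200])*4) for w in(45,-45)])
# now: bar bottoms seen at g2 (187,185),(307,213)
for z in(189.5,200,210,220):
    print(z,[np.round((pr(np.array([505.4,-181.6,z])+w*y-11*x)-[375,235])*[10,9]) for w in(11.5,-11.5)])
P=cloud(s)[235:300,375:425].reshape(-1,3)
L=(P-[505.4,-181.6,0]);L=np.c_[L@x,L@y,L[:,2]]
m=(abs(L[:,1])<22)&(abs(L[:,0])<25)&(L[:,2]>100)
for z in range(105,260,8):
    q=L[m&(abs(L[:,2]-z)<4)]
    if len(q):print(z,len(q),"x",np.round(np.percentile(q[:,0],[10,50]),1),"y",np.round([q[:,1].min(),q[:,1].max()],1))
E
```

```text
125.7 [array([214., 341.]), array([385., 397.])]
138.7 [array([216., 323.]), array([388., 378.])]
150 [array([217., 306.]), array([390., 361.])]
189.5 [array([167., 285.]), array([281., 317.])]
200 [array([172., 249.]), array([286., 280.])]
210 [array([177., 213.]), array([292., 245.])]
220 [array([182., 177.]), array([297., 209.])]
113 19 x [-4.7 -3.1] y [-10.   16.6]
121 45 x [-4.9 -3.3] y [-13.3  15.1]
129 40 x [-5.  -2.8] y [-13.4  14.4]
137 42 x [-4.5 -3.3] y [-13.   16.5]
145 50 x [-5.1 -2.5] y [-12.9  15.6]
153 34 x [-4.5 -3. ] y [-12.9  14.3]
161 35 x [-7.2 -4.6] y [-13.9  14.9]
169 52 x [-8.3 -5.9] y [-15.   15.7]
177 51 x [-7.6 -5.5] y [-13.8  15.3]
185 43 x [-7.4 -5.6] y [-13.8  15.1]
193 52 x [-7.6 -5.4] y [-13.9  15.8]
201 49 x [-7.2 -5.4] y [-14.   15.5]
209 59 x [-6.9 -4.3] y [-14.1  15.7]
217 38 x [-8.8 -2.9] y [-12.8  14. ]
225 51 x [-12.7  -8.9] y [-19.8  19.9]
233 58 x [-12.5  -9.6] y [-20.1  21.3]
241 60 x [-12.9  -8.6] y [-20.6  21.3]
249 61 x [-12.9  -9.3] y [-20.5  21.6]
257 48 x [-13.2 -10.5] y [-21.9  20.3]
```

Depth shows the visible fingertips are about 29 mm above the reported TCP (seen in both views), so only the tail's last millimetres are gripped. I'll put the knife back in its slot and grip it lower.

```bash
python3 - <<'E'
from workcell import *
from h import *
print(movel([505.7,-181.7,87],max_speed=80,guard=8)); s=st("back")
if s["eef_pos"][2]<95:
    open_gripper(); st("open")
    print(movel([505.7,-181.7,63],max_speed=60,guard=6)); st()
    clamp(); st("clamped")
    c=camera("scene"); P=cloud(c)[225:330,365:435].reshape(-1,3)
    cv2.imwrite("pics/g3.png",cv2.resize(c["image"][210:340,330:440],None,fx=4,fy=4))
E
```

```text
False
back 9.31 p [ 506.  -181.8   87.4] F [-0.7  0.7 -1. ] gap 15.4 gf 58.6
open 9.99 p [ 505.7 -181.7   87. ] F [0.6 0.4 0.5] gap 85.5 gf 0.0
False
 10.54 p [ 505.6 -181.6   62.7] F [ 0.  -0.7  0.8] gap 85.5 gf 0.0
clamped 11.12 p [ 505.8 -181.8   63.2] F [-1.1  0.7  4.4] gap 27.6 gf 58.8
```

View pics/g3.png

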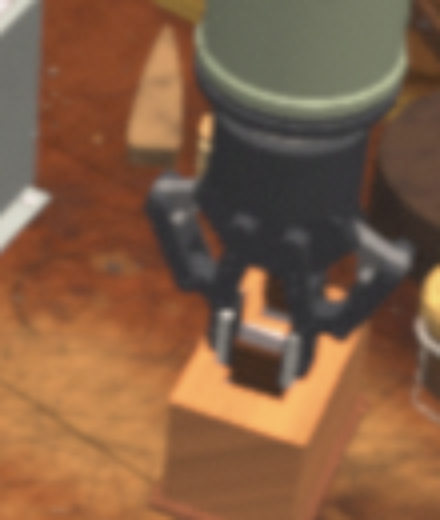

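```bash
python3 - <<'E'
from workcell import *
from h import *
movel([505.7,-181.7,160],max_speed=100,guard=25); movel([505.7,-181.7,252],max_speed=150); st()
movep([566.3,109.2,250],R(10.6)); st("over safe")
c=camera("scene"); np.savez("scene2.npz",**c); P=cloud(c)
x=-R(10.6)[:,0];y=R(10.6)[:,1]
L=(P-[566.3,109.2,0]);L=np.stack([L@x,L@y,L[...,2]],-1).reshape(-1,3)
m=(abs(L[:,1])<25)&(abs(L[:,0])<25)&(L[:,2]>180)
for z in range(185,300,8):
    q=L[m&(abs(L[:,2]-z)<4)]
    if len(q):print(z,len(q),"x",np.round(np.median(q[:,0]),1),"y",np.round([q[:,1].min(),q[:,1].max()],1))
print(movel([566.3,109.2,214],max_speed=80,guard=5)); st()
print(movel([566.3,109.2,195],max_speed=20,guard=4)); st("feel")
E
```

```text
13.05 p [ 505.2 -181.6  251.1] F [ 0.9  0.4 -1.2] gap 27.5 gf 59.1
over safe 14.19 p [566.4 107.6 249.6] F [ 0.4 -0.4 -0.5] gap 27.7 gf 59.1
193 12 x -1.9 y [-10.9  10.1]
201 31 x -4.1 y [-15.4  12.6]
209 30 x -4.1 y [-14.9  14.5]
217 34 x -3.8 y [-15.8  12.9]
225 33 x -3.9 y [-16.1  14.3]
233 35 x -4.3 y [-14.4  12. ]
241 29 x -4.5 y [-16.5  12.9]
249 39 x -5.8 y [-17.   15.1]
257 45 x -4.9 y [-16.7  15.8]
265 43 x -5.3 y [-16.1  16.6]
273 38 x -5.9 y [-16.2  14.6]
281 52 x -7.0 y [-24.2  20.3]
289 69 x -7.5 y [-24.8  22. ]
297 65 x -5.3 y [-23.4  24.9]
False
 14.84 p [566.4 109.2 214. ] F [ 0.4  0.2 -0.1] gap 27.7 gf 59.1
False
feel 15.94 p [566.4 109.2 195.1] F [ 0.2 -0.7 -1.7] gap 27.9 gf 59.1
```

```bash
python3 - <<'E'
from workcell import *
from h import *
a=movel([566.3,109.2,162],max_speed=30,guard=6);print(a);st("blade in")
if not a:
    wait(0.2); a=movel([566.3,109.2,132],max_speed=20,guard=13);print(a);st("wrap")
E
```

```text
False
blade in 17.19 p [566.4 109.3 162.2] F [-0.3 -0.2 -0.6] gap 27.7 gf 59.1
False
wrap 19.04 p [566.2 109.1 131.9] F [-3.7 -0.9  2.3] gap 27.9 gf 59.6
```

```bash
python3 - <<'E'
from workcell import *
from h import *
open_gripper(); st("open"); wait(0.2)
movel([566.3,109.2,215]); clamp(); st("shut")
c=camera("scene");cv2.imwrite("pics/p0.png",cv2.resize(c["image"][130:280,240:380],None,fx=4,fy=4))
P=cloud(c);x=-R(10.6)[:,0];y=R(10.6)[:,1]
L=(P-[566.3,109.2,0]);L=np.stack([L@x,L@y,L[...,2]],-1).reshape(-1,3)
m=(abs(L[:,1])<30)&(abs(L[:,0])<25)&(L[:,2]>154)
for z in range(158,280,8):
    q=L[m&(abs(L[:,2]-z)<4)]
    if len(q):print(z,len(q),"x",np.round(np.median(q[:,0]),1),"y",np.round([q[:,1].min(),q[:,1].max()],1))
print(movel([566.3,109.2,140],max_speed=30,guard=3)); st("touch")
E
```

```text
open 19.64 p [566.4 109.2 132. ] F [ 0.5 -0.   0.4] gap 85.5 gf 0.0
shut 21.31 p [566.3 109.2 215. ] F [0.2 0.  0.5] gap -0.3 gf 0.0
158 42 x -7.0 y [-17.7  15.9]
166 31 x -6.3 y [-14.   13.8]
174 46 x -6.0 y [-15.1  14.2]
182 27 x -4.4 y [-10.5  13.9]
190 4 x -3.8 y [-6.7  7.8]
246 16 x -10.4 y [-10.8   7.3]
254 44 x -9.7 y [-13.   15.7]
262 38 x -8.4 y [-14.   14.2]
270 47 x -9.1 y [-14.8  15.6]
278 36 x -9.2 y [-12.9  14.8]
True
touch 23.07 p [566.1 109.1 157.1] F [-0.1  0.4  0.5] gap -0.3 gf 0.0
```

View pics/p0.png

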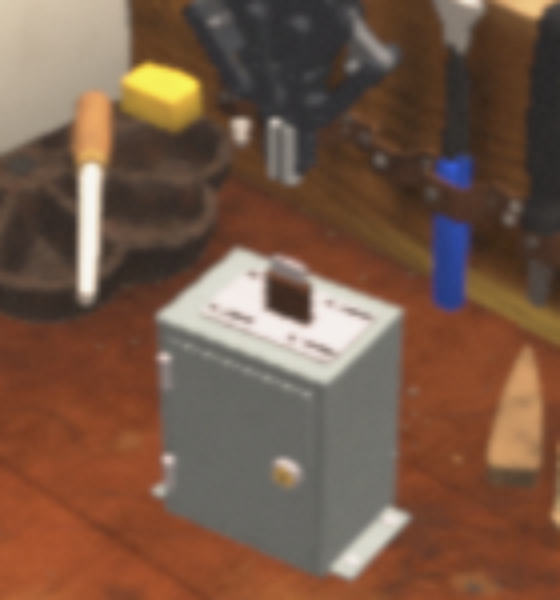

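The knife stands upright in the slot at crop (290,290) and the closed fingers touch its tail at TCP 157. Next: press it down.

```bash
python3 - <<'E'
from workcell import *
from h import *
print(movel([566.3,109.2,123.5],max_speed=20,guard=14)); st("pressed")
wait(0.3); st()
c=camera("top");
movel([566.3,109.2,260]); st("up")
c=camera("scene");P=cloud(c);x=-R(10.6)[:,0];y=R(10.6)[:,1]
L=(P-[566.3,109.2,0]);L=np.stack([L@x,L@y,L[...,2]],-1).reshape(-1,3)
m=(abs(L[:,1])<30)&(abs(L[:,0])<25)&(L[:,2]>153)&(L[:,2]<230);print(m.sum(),L[m][:,2].max() if m.any() else None)
cv2.imwrite("pics/p1.png",cv2.resize(c["image"][180:280,260:360],None,fx=5,fy=5))
E
```

```text
False
pressed 24.92 p [566.4 109.2 123.6] F [1.3 0.2 0.3] gap -0.3 gf 0.0
 25.22 p [566.4 109.2 123.6] F [ 0.4 -0.3  0.1] gap -0.2 gf 0.0
up 26.32 p [565.9 109.1 259.2] F [-0.   0.  -0.3] gap 0.1 gf 0.0
5 153.75319342747332
```

View pics/p1.png

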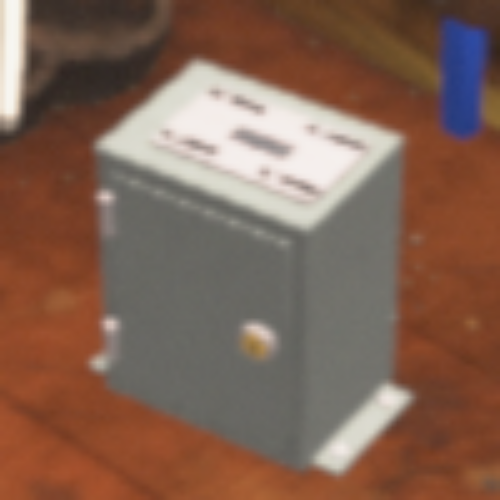

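The slot at crop (262,140) is empty and closed as at the start, so the knife has dropped inside. Handing in.

```bash
python3 -c "
from workcell import *
wait(0.5); print(finish_job())"
```

```text
the job is handed in; nothing more can be done
None
```

The worn knife was posted nose first and pressed down until it dropped inside the safe, the slot looks shut above it, and the job was handed in at about 27 s; no verdict was returned.

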